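Ring the cashier's bell

TASK

Two alike bells stand on the counter: the one beside the desk calculator calls the cashier, the one beside the roll of pink tape calls the tailor. Call the cashier: with the fingertips gently press that bell's plunger all the way down, then let it spring back up and move clear. Do not shove, tip or lift the bell, do not ring the tailor's bell, and leave the calculator, the tape roll and the white-lidded pot in front of the cashier's bell where they are.

Things in the scene. Friction and masses are not known exactly. Their poses are not given: they have to be found in the camera images.
- bell_cashier: cashier's bell: polished light-grey counter bell, loose, 85 mm across and 60 mm high, the one beside the desk calculator; origin at the centre of its underside, z up. A round dome (top 46 mm above the counter) with a plunger on its axis
- bell_cashier_top (a point): centre of the rounded top of the plunger of the cashier's bell (a button 14 mm across), 60 mm above the counter when up; it goes down with it
- bell_cashier_plunger (a joint): m the plunger of the cashier's bell is pressed down: 0 = up, at rest; 0.004 = fully down (its stop). A spring brings it back up when it is let go; about 8 N push it fully down (the spring gives 2 N per mm)
- bell_tailor: tailor's bell, alike: polished light-grey counter bell, loose, 85 mm across and 60 mm high, the one beside the pink tape roll; origin at the centre of its underside, z up. A round dome (top 46 mm above the counter) with a plunger on its axis
- bell_tailor_plunger (a joint): m the plunger of the tailor's bell is pressed down: 0 = up, at rest; 0.004 = fully down (its stop). A spring brings it back up when it is let go; about 8 N push it fully down (the spring gives 2 N per mm)
- calculator: dark grey desk calculator with light keys lying on the counter, keys up, loose, 146 x 100 x 17 mm (long along its x); origin at the centre of its underside; it lies at the left (+y) of the cashier's bell, about 140 mm from it centre to centre
- tag_roll: roll of pink tape lying flat on the counter, loose, 130 x 105 x 25 mm with its loose end; origin at the centre of its underside; it lies at the left (+y) of the tailor's bell, about 125 mm from it centre to centre
- pot: clear pot with a round white lid and red bits inside, loose, light, 62 mm across and 58 mm high (nearly as high as the bell); origin at the centre of its underside; it stands on the robot's side of the cashier's bell, 100 to 120 mm from it centre to centre
Things that resemble listed ones, but are neither listed nor needed, are in the scene too. There is more than one size of the tag_roll; the job needs the smallest.

How it is judged:
By the outcome, as a careful person would: the job done as asked, in the order asked, and still so for the second after the job is handed in, with the robot touching nothing.
It also fails if it takes over 32 s, if anything falls off the work surface, if the arm or the gripper's body presses on something with over 40 N, if the wrist force passes 120 N, or if a joint passes its speed limit or range.

ROBOT

A 7-joint arm with a two-finger parallel gripper is mounted at the origin on a cart in front of the work surface, level with it; the furniture and walls round the work are solid. World frame = base frame: x ahead of the robot, y to its left, z up, the work surface at z = 0. Lengths are in m, angles in rad, forces in N, time in s.
With the tool pointing down it reaches from about 0.425 to 1.025 m from the base axis. Payload 9.4 kg.
Tool frame: the origin (TCP) lies at the very end of the fingers, on their centre line; the grasp point (between the pads) lies grip_point_offset behind it (grip_point_offset is the distance from the TCP to the grasp point, in m); z points along the fingers, y is the line along which they close (so a half turn about z gives the same grasp; the last joint's range is limited). The gripper opens to 85 mm and grips with 20 to 120 N. Pads are 22 mm wide; open, the fingers measure 114 mm over their backs; the gripper's body (76 mm by 85 mm) begins 54 mm behind the grasp point. The pads swing forward as they close: fully open they stand 13 mm farther back than shut.
Start: joints at [1.103, 0.599, -0.003, 1.599, 0.002, 0.943, -0.08], TCP at [0.276, -0.67, 0.231] pointing down, gripper open.
Joint ranges: [-2.57, 2.57], [-0.35, 1.97], [-1.29, 1.29], [0.11, 2.56], [-1.05, 4.19], [0.11, 1.86], [-2.63, 2.63]. Speed limits (rad/s): [2.22, 2.22, 3.01, 3.01, 3.14, 3.14, 3.14].

INTERFACE

Orientations are given as a unit quaternion [w, x, y, z].
In Python, from cell import * gives the robot as it stands. The module is installed in compiled form; this text tells all that it offers.
- The arm moves only by the tool arm_command, never from a script. Its argument "rows" is a list of rows, each a list of 3 entries, a list of its own where there are three numbers: the shift along the tool's x, y, z in mm, then the turn about the tool's z in degrees, then the opening in per cent of the stroke, from 0 (shut) to 100 (fully open). In form: [[[dx, dy, dz], twist, gripper], ...]. A call has 1 to 8 rows; each row is the pose to reach, as a shift and turn from the pose commanded when the call began, along the tool's axes at that moment; what a row does not reach only later rows make up. A row lasts 1/10 s, in which the tool goes at most 50 mm and 8.59 degrees, less where a joint would pass 70% of its speed; a pose out of reach is approached as far as the arm can. A call with a gripper value outside its range is refused whole. The fingers move at their own pace and stop on an object; "newtons" is the grip in N (left out, the last holds). Time passes only in rows, so rows that repeat a pose let the fingers close. It gives the time, the measured TCP pose, the force, the opening and the grip force at its end, in the units of the state.
- get_state(): the state, without advancing time (a new reading comes with each control period).
- camera(name): name is "side" or "top"; returns a dict with "pixels" (420x560x3 uint8, red, green, blue), "vfov" (degrees; the focal length in pixels is half the picture's height over the tangent of half this angle, whatever the lens; pixels are square), "cx", "cy" (the principal point, pixels), "world_to_cam" (4x4, takes a point from world to camera coordinates). Camera axes: x right, y down, z forward; pixel columns grow to the right and rows downward; lengths in m; the calibration is good to about 2 mm. A picture is of the moment at which its call begins. There is no depth.
- finish_job(): hands the job in; it is judged then, once.
Trained networks look in the newest picture that a camera, given by its name, has taken for a name from the list of things; names that differ only in an ending like _2 or _b are one class to them, and where a whole thing is asked for, a point or a joint stands for the part that bears it (a point fixed in the world has none). Each returns a list of dicts, best first, with "score" (0 to 1); they miss things now and then, are a little off and sometimes report something else, mostly with a low value. They report only what shows in the picture. A call takes as long as a camera call. They do not tell look-alikes from the thing itself.
- spot_in(camera, label): "point" ([column, row] in pixels, amid what is visible of it).
The state is a dict: "time": time; "joints": joint angles; "qd": joint speeds; "joint_torque": joint torques, N m; "eef_pos": TCP position; "tcp_rot": TCP orientation; "wrist_force": force on the tool from outside, world axes, zero at the start; "torque": the same for the moment, N m; "finger_gap": finger opening in m; "finger_force": force on a finger pad.
Only numpy, scipy, OpenCV 4.12 (cv2) and the standard library are available. Lean on these libraries where they do the work, as an engineer would, in place of code of your own. Each camera call takes 0.05 s, during which the arm holds its last target. There are 200 camera calls.

## Working session

There is one attempt and no reset: what is moved stays moved. The work goes in short steps, Python scripts to look and compute and a tool call to move; the robot and the scene stay as the last step left them, time stands still between calls to the robot, and variables do not carry over. Pictures are saved under pics/ and viewed, at most 10 in all, crops included, and the job is handed in when it is done.

Besides the shell and the picture viewer there is one more tool, called after "Request:" in YAML: its name, and indented under it one key for each argument. arm_command: Moves the arm, as the interface text tells. Its arguments: {"type":"object","properties":{"rows":{"type":"array"},"newtons":{"type":"number"}},"required":["rows"]}

```bash
mkdir -p pics; cat > h.py <<'E'
from cell import *
import numpy as np, cv2
def snap(n,f):
    c=camera(n); cv2.imwrite('pics/'+f,c['pixels'][:,:,::-1]); return c
def ray(c,p):
    f=c['pixels'].shape[0]/2/np.tan(np.radians(c['vfov'])/2)
    T=np.array(c['world_to_cam']);R=T[:3,:3];t=T[:3,3]
    return -R.T@t, R.T@np.array([(p[0]-c['cx'])/f,(p[1]-c['cy'])/f,1])
def atz(c,p,z):
    o,d=ray(c,p); return o+d*(z-o[2])/d[2]
def proj(c,X):
    f=c['pixels'].shape[0]/2/np.tan(np.radians(c['vfov'])/2)
    T=np.array(c['world_to_cam']);q=T[:3,:3]@np.array(X)+T[:3,3]
    return [c['cx']+f*q[0]/q[2],c['cy']+f*q[1]/q[2]]
E
python3 - <<'E'
from h import *
s=get_state(); print(s['time'],s['eef_pos'],s['tcp_rot'],s['finger_gap'])
for n in('top','side'):
    c=snap(n,n+'0.png')
    for l,z in(('bell_cashier',.05),('bell_cashier_top',.06),('calculator',.017),('tag_roll',.025),('pot',.058)):
        for d in spot_in(n,l): print(n,l,round(d['score'],2),np.round(d['point']),atz(c,d['point'],z).round(3))
E
```

```text
0.0 [ 0.27598908 -0.66988593  0.23039457] [-7.70488223e-04  9.80960484e-01  1.94205787e-01 -2.18465512e-04] 0.08529442853497787
top bell_cashier 0.85 [223. 211.] [0.448 0.199 0.05 ]
top bell_cashier 0.25 [177. 199.] [0.479 0.326 0.05 ]
top calculator 0.64 [177. 200.] [0.482 0.334 0.017]
top tag_roll 0.9 [315. 187.] [ 0.531 -0.059  0.025]
top tag_roll 0.88 [281. 223.] [0.424 0.037 0.025]
top tag_roll 0.78 [390. 234.] [ 0.401 -0.269  0.025]
top pot 0.7 [210. 250.] [0.338 0.226 0.058]
side bell_cashier 0.56 [326. 223.] [0.505 0.205 0.05 ]
side calculator 0.67 [370. 239.] [0.519 0.33  0.017]
side tag_roll 0.94 [231. 231.] [ 0.546 -0.058  0.025]
side tag_roll 0.83 [182. 196.] [ 0.389 -0.248  0.025]
side tag_roll 0.63 [271. 208.] [0.412 0.036 0.025]
side pot 0.64 [336. 195.] [0.365 0.225 0.058]
```

View pics/top0.png

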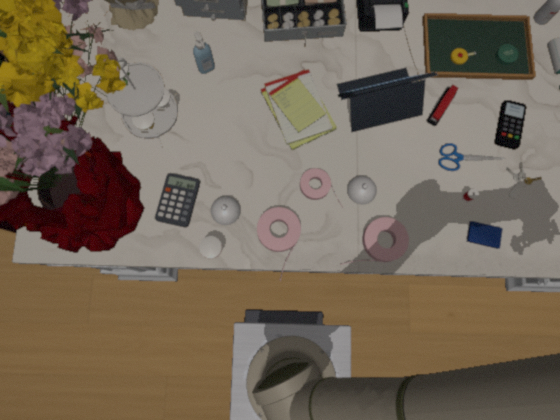

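View pics/side0.png

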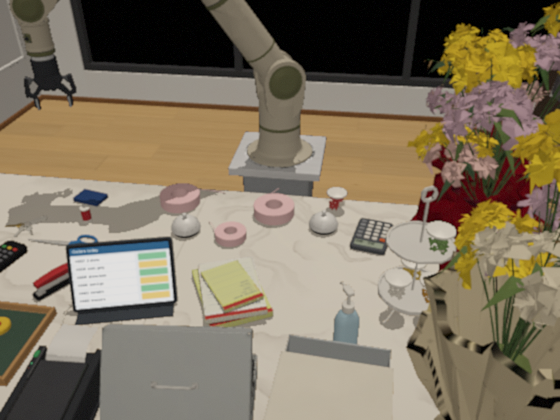

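The top view shows the bells at about (226,210), with the calculator at (177,200), and (362,190), with the smallest tape roll at (315,183). The side view shows them at (323,222) and (186,224). Candidates for the cashier's bell are those two plus the white pot lid (210,247), and I choose (226,210). Next is a close crop from each camera to locate the plunger.

```bash
python3 - <<'E'
import cv2,numpy as np
a=cv2.imread('pics/top0.png')[190:265,190:260]; b=cv2.imread('pics/side0.png')[180:255,290:360]
cv2.imwrite('pics/crop.png',np.hstack([cv2.resize(x,None,fx=5.7,fy=5.7,interpolation=cv2.INTER_CUBIC) for x in(a,b)]))
E
```

```text
(no output)
```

View pics/crop.png

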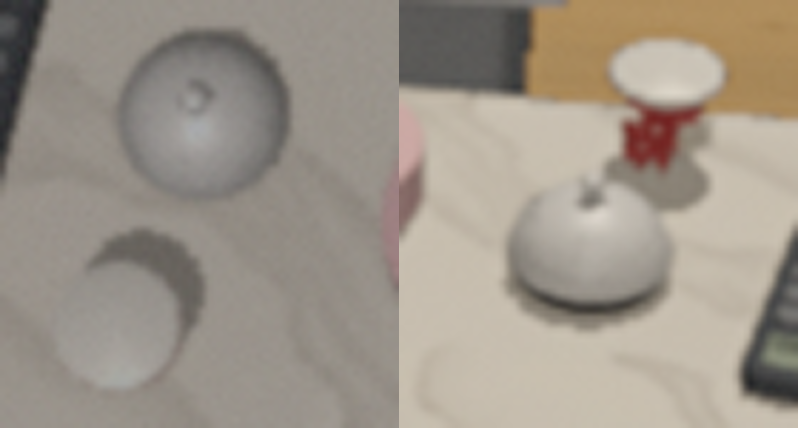

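The crop shows the cashier's bell with its plunger at top (224.0,206.8) and side (324.0,212.5). The pot with the white lid is at top (211,247), and the calculator edge is on the left.

```bash
cat >> h.py <<'E'
def tri(c1,p1,c2,p2):
    o1,d1=ray(c1,p1);o2,d2=ray(c2,p2)
    s=np.linalg.lstsq(np.c_[d1,-d2],o2-o1,rcond=None)[0]
    a,b=o1+d1*s[0],o2+d2*s[1]; return (a+b)/2,np.linalg.norm(a-b)
E
python3 - <<'E'
from h import *
from scipy.spatial.transform import Rotation as R
t=camera('top');s=camera('side')
print(tri(t,[224,206.7],s,[324,212.3]),atz(t,[224,206.7],.059),atz(s,[324,212.3],.059))
print('dome',atz(t,[225.8,209.8],.015),'pot',atz(t,[210.8,247],.058))
print('cams',ray(t,[0,0])[0],ray(s,[0,0])[0])
S=get_state();q=S['tcp_rot'];M=R.from_quat([q[1],q[2],q[3],q[0]]).as_matrix();print(M.round(3),S['eef_pos'])
E
```

```text
(array([0.45882148, 0.19570245, 0.05461599]), np.float64(0.0006840126304962351)) [0.45793628 0.19486197 0.059     ] [0.46526821 0.19637866 0.059     ]
dome [0.45828301 0.19428142 0.015     ] pot [0.34612567 0.22476094 0.058     ]
cams [0.20894561 0.05949456 1.24946674] [1.71988851 0.26171622 0.90126695]
[[ 0.925  0.381 -0.   ]
 [ 0.381 -0.925 -0.   ]
 [-0.     0.    -1.   ]] [ 0.27617195 -0.6703427   0.23129549]
```

Request:
arm_command:
  rows:
    - [[386,-350,0],0,0]
    - [[386,-350,0],0,0]
    - [[386,-350,0],0,0]
    - [[386,-350,0],0,0]
    - [[386,-350,0],0,0]
    - [[386,-350,0],0,0]
    - [[386,-350,0],0,0]
    - [[386,-350,0],0,0]
  newtons: 20

```text
time: 1.5
eef_pos: [0.4485, -0.3073, 0.2316]
tcp_rot: [0.0, 0.981, 0.194, 0.0]
wrist_force: [0.3, -0.5, 0.7]
finger_gap: -0.0
finger_force: 0.0
```

Request:
arm_command:
  rows:
    - [[201,-460,0],0,0]
    - [[201,-460,0],0,0]
    - [[201,-460,0],0,0]
    - [[201,-460,0],0,0]
    - [[201,-460,0],0,0]
    - [[201,-460,0],0,0]
    - [[201,-460,0],0,0]
    - [[201,-460,0],0,0]

```text
time: 2.3
eef_pos: [0.4562, 0.0929, 0.2317]
tcp_rot: [0.0, 0.981, 0.194, 0.001]
wrist_force: [0.8, 0.1, 0.2]
finger_gap: -0.0002
finger_force: 0.0
```

Request:
arm_command:
  rows:
    - [[40,-92,0],0,0]
    - [[40,-92,0],0,0]
    - [[40,-92,30],0,0]
    - [[40,-92,60],0,0]
    - [[40,-92,90],0,0]
    - [[40,-92,110],0,0]
    - [[40,-92,110],0,0]
    - [[40,-92,110],0,0]

```text
time: 3.1
eef_pos: [0.4583, 0.1913, 0.1215]
tcp_rot: [0.0, 0.981, 0.194, -0.0]
wrist_force: [-1.1, -0.3, 0.5]
finger_gap: 0.0
finger_force: 0.0
```

```bash
python3 - <<'E'
from h import *
S=get_state();print(S['time'],S['eef_pos'],S['wrist_force'])
t=snap('top','t1.png');s=snap('side','s1.png')
print(proj(t,S['eef_pos']),proj(s,S['eef_pos']))
a=cv2.imread('pics/top0.png');
a=cv2.imread('pics/t1.png')[180:255,190:260]; b=cv2.imread('pics/s1.png')[165:240,290:360]
cv2.imwrite('pics/crop1.png',np.hstack([cv2.resize(x,None,fx=5.7,fy=5.7,interpolation=cv2.INTER_CUBIC) for x in(a,b)]))
E
```

```text
3.1 [0.45830536 0.1912791  0.12154667] [-1.05530443 -0.30495672  0.48319772]
[np.float64(222.91606596942538), np.float64(201.6220627034985)] [np.float64(323.30800425201227), np.float64(192.16131523698218)]
```

View pics/crop1.png

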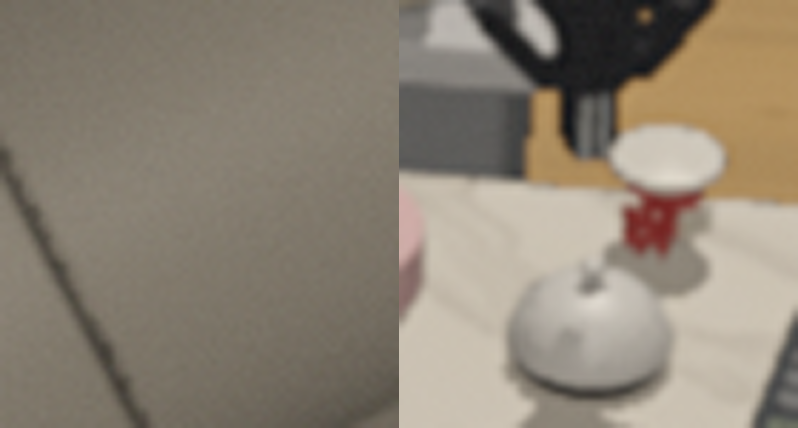

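The side crop shows the shut fingertips at pixel (323.4,192), right above the plunger at (324,211). The bell, pot and calculator are where they were. I shift about 3 mm in y and descend.

Request:
arm_command:
  rows:
    - [[2,-2.5,20],0,0]
    - [[2,-2.5,40],0,0]
    - [[2,-2.5,50],0,0]
    - [[2,-2.5,56],0,0]
    - [[2,-2.5,56],0,0]
    - [[2,-2.5,56],0,0]

```text
time: 3.8
eef_pos: [0.4594, 0.1943, 0.0659]
tcp_rot: [-0.0, 0.981, 0.194, 0.0]
wrist_force: [-0.0, 0.2, -0.1]
finger_gap: 0.0004
finger_force: 0.0
```

```bash
python3 - <<'E'
from h import *
S=get_state();print(S['time'],S['eef_pos'],S['wrist_force'])
s=snap('side','s2.png')
b=cv2.imread('pics/s2.png')[165:240,280:370]
cv2.imwrite('pics/crop2.png',cv2.resize(b,None,fx=8,fy=8,interpolation=cv2.INTER_CUBIC))
E
```

```text
3.8 [0.45936173 0.19432999 0.06587445] [-0.01526134  0.16142422 -0.0969831 ]
```

View pics/crop2.png

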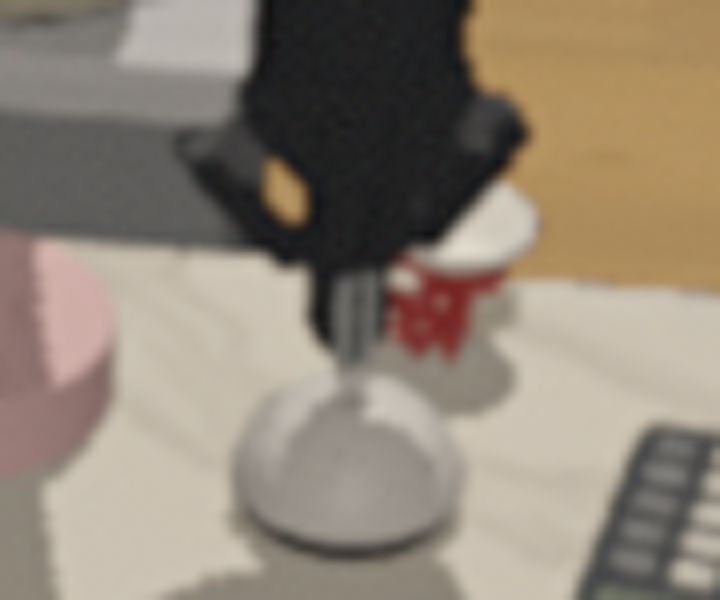

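The crop shows the shut fingertips (353,355 in the crop) centred just over the plunger (352,385), with the pot well clear. Now I press gently.

Request:
arm_command:
  rows:
    - [[0,0,3],0,0]
    - [[0,0,5],0,0]
    - [[0,0,7],0,0]
    - [[0,0,8],0,0]
    - [[0,0,8],0,0]
    - [[0,0,8],0,0]

```text
time: 4.45
eef_pos: [0.4593, 0.1943, 0.0574]
tcp_rot: [-0.0, 0.981, 0.194, 0.0]
wrist_force: [-0.4, -0.9, 4.6]
finger_gap: -0.0
finger_force: 2.7
```

Request:
arm_command:
  rows:
    - [[0,0,0.5],0,0]
    - [[0,0,1],0,0]
    - [[0,0,1.5],0,0]
    - [[0,0,1.5],0,0]
    - [[0,0,1.5],0,0]

```text
time: 4.95
eef_pos: [0.4593, 0.1943, 0.0561]
tcp_rot: [-0.0, 0.981, 0.194, 0.0]
wrist_force: [-1.5, -0.8, 8.4]
finger_gap: -0.0003
finger_force: 4.0
```

Request:
arm_command:
  rows:
    - [[0,0,0.4],0,0]
    - [[0,0,0.8],0,0]
    - [[0,0,0.8],0,0]
    - [[0,0,0.8],0,0]

```text
time: 5.35
eef_pos: [0.4593, 0.1943, 0.056]
tcp_rot: [-0.0, 0.981, 0.194, 0.001]
wrist_force: [-2.5, -0.4, 19.2]
finger_gap: 0.0001
finger_force: 9.4
```

The force jumped to 19 N while z stayed at 0.056, so the plunger is on its stop. I release it straight up and move clear.

Request:
arm_command:
  rows:
    - [[0,0,-1],0,0]
    - [[0,0,-3],0,0]
    - [[0,0,-6],0,0]
    - [[0,0,-12],0,0]
    - [[0,0,-40],0,0]
    - [[0,0,-80],0,0]
    - [[0,0,-120],0,0]
    - [[0,0,-160],0,0]

```text
time: 6.15
eef_pos: [0.4585, 0.194, 0.2167]
tcp_rot: [0.0, 0.981, 0.194, -0.0]
wrist_force: [1.1, 0.3, -0.9]
finger_gap: -0.0002
finger_force: 0.0
```

Request:
arm_command:
  rows:
    - [[-80,184,-10],0,0]
    - [[-80,184,-10],0,0]
    - [[-80,184,-10],0,0]
    - [[-80,184,-10],0,0]
    - [[-80,184,-10],0,0]
    - [[-80,184,-10],0,0]
    - [[-80,184,-10],0,0]

```text
time: 6.85
eef_pos: [0.4552, -0.0054, 0.225]
tcp_rot: [-0.0, 0.981, 0.195, 0.0]
wrist_force: [0.7, 0.2, 1.2]
finger_gap: -0.0002
finger_force: 0.0
```

```bash
python3 - <<'E'
from h import *
S=get_state();print(S['time'],S['eef_pos'],S['wrist_force'])
snap('side','s3.png');snap('top','t3.png')
a=cv2.imread('pics/side0.png')[170:260,280:400];b=cv2.imread('pics/s3.png')[170:260,280:400]
cv2.imwrite('pics/crop3.png',np.hstack([cv2.resize(x,None,fx=3.3,fy=3.3,interpolation=cv2.INTER_CUBIC) for x in(a,b)]))
E
```

```text
6.85 [ 0.45519497 -0.00538944  0.22502898] [0.72070012 0.22493485 1.23556126]
```

View pics/crop3.png

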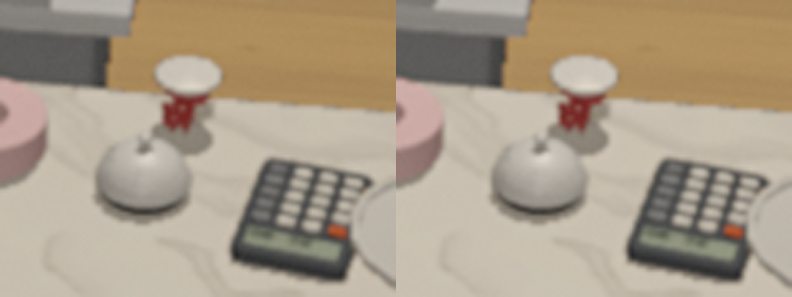

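The before and after crops match: bell (145,145) with its plunger up, pot (188,80) and calculator (300,210) all in place.

```bash
python3 -c "
from cell import *
print(finish_job())"
```

```text
the job is handed in; nothing more can be done
None
```

I pressed the cashier's bell plunger to its stop (z held at 0.056 m while force rose to about 19 N), let it spring back and moved the arm clear; the bell, calculator and pot look unmoved in the final picture, the arm never went to the tailor's bell or tape roll, and the job was handed in at about 7 s.

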